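Hang the little gilt frame on its pegboard hook and tug it

ROBOT

A 6-joint arm with a two-finger parallel gripper is mounted at the origin on the work surface. World frame = base frame: x ahead of the robot, y to its left, z up, the work surface at z = 0. Lengths are in m, angles in rad, forces in N, time in s.
With the tool pointing down it reaches from about 0.35 to 0.975 m from the base axis. Payload 4.9 kg.
Tool frame: the origin (TCP) lies at the very end of the fingers, on their centre line; the grasp point (between the pads) lies 19 mm behind it; z points along the fingers, y is the line along which they close (so a half turn about z gives the same grasp; the last joint's range is limited). The gripper opens to 85 mm and grips with 20 to 120 N. Pads are 22 mm wide; open, the fingers measure 114 mm over their backs; the gripper's body (76 mm by 85 mm) begins 54 mm behind the grasp point. The pads swing forward as they close: fully open they stand 13 mm farther back than shut.
Start: joints at [1.115, 0.053, 1.613, -0, 1.476, -0.119], TCP at [0.207, 0.59, 0.231] pointing down, gripper open.
Joint ranges: [-3.01, 3.01], [-1.01, 2.22], [0.06, 2.58], [-1.02, 4.17], [0.09, 2.62], [-3.14, 3.14]. Speed limits (rad/s): [2.57, 2.57, 3.14, 3.14, 3.14, 3.14].

INTERFACE

Orientations are given as a unit quaternion [w, x, y, z].
In Python, from plant import manip gives the robot as it stands.
- The arm moves only by the tool play_rows, never from a script. Its argument "series" is a list that holds one entry, the list of rows, each a list of 7 numbers: the shift along the world's x, y, z in m, then the turn, a rotation vector about the world's x, y, z in degrees, then the opening, from 0 (shut) to 1 (fully open). In form: [[[dx, dy, dz, rx, ry, rz, grip], ...]]. A call has 1 to 10 rows; each row shifts and turns the commanded pose from where the row before left it; what a row does not reach is not made up. A row lasts 1/10 s, in which the tool goes at most 50 mm and 8.59 degrees, less where a joint would pass 70% of its speed; a pose out of reach is approached as far as the arm can. A call with a gripper value outside its range is refused whole. The fingers move at their own pace and stop on an object; the grip force is fixed at half the most. Time passes only in rows, so rows that do not move let the fingers close. It gives the time, the measured TCP pose, the force, the opening and the grip force at its end, in the units of the state.
- manip.state(): the state, without advancing time (a new reading comes with each control period).
- manip.grab_frame(name): name is "side" or "top" or "wrist"; returns a dict with "frame" (480x640x3 uint8, blue, green, red), "mtx" (3x3 intrinsics, pixels), "R" (3x3) and "t" (3): a world point X has camera coordinates R X + t. Camera axes: x right, y down, z forward; pixel columns grow to the right and rows downward; lengths in m; the calibration is good to about 2 mm. A picture is of the moment at which its call begins. There is no depth.
- manip.job_done(): hands the job in; it is judged then, once.
The state is a dict: "time": time; "joint_pos": joint angles; "joint_vel": joint speeds; "joint_efforts": joint torques, N m; "tool_pos": TCP position; "tool_rot": TCP orientation; "contact_force": force on the tool from outside, world axes, zero at the start; "ft_torque": the same for the moment, N m; "gripper_width": opening from 0.0 (shut) to 1.0 (fully open); "grasp_force": force on a finger pad.
Only numpy, scipy, OpenCV 4.12 (cv2) and the standard library are available. Lean on these libraries where they do the work, as an engineer would, in place of code of your own. Each camera call takes 0.05 s, during which the arm holds its last target. There are 200 camera calls.

TASK

Take the little gilt picture frame out of the slotted rack and hang it by its ring on the free brass hook of the small pegboard. Before you let go, tug it down gently with about half a kilo of pull (never anywhere near two kilos on the hook, in any direction) to make sure the hook has it, then leave it hanging still. Do not disturb the dark frame, the set square, the thread spool or the tape dispenser.

Things in the scene. Friction and masses are not known exactly. Their poses are not given: they have to be found in the camera images.
- frame_center (a point): Centre of the gilt picture frame: rigid block 60 mm wide (y), 78 mm tall (z, up), 18 mm deep (x), 0.11 to 0.23 kg. It stands upright in a slot (21 mm wide, 16 mm deep, open at both ends) of a wooden rack, its underside 12 mm above the counter, its two sides 4 mm proud of the rack. Gripped by its 60 mm sides in the upper half, the way to the ring stays free.
- frame_ring (a point): Middle of the top bar of the rigid brass ring on the gilt frame, 61 mm above frame_center. 4 mm wire, standing in the frame's own plane; the opening is 20 mm wide at the frame, arching in to about 10 mm at the top, and 20 mm high from the frame's top edge to the underside of the bar. Axes as frame_center.
- hook: Free brass hook; origin on the pegboard's face, -x out of it, z up. A 5 mm wire prong runs out along -x to 66 mm, then bends up at about 50 degrees into a lip: its end's middle 74 mm out, 10 mm above the prong's axis (rounded top 12.5 mm above). Stiff but crooked in its slot: the wire slopes, putting the lip up to 11 mm higher or lower than said, and these poses do not show it.
- hook_seat (a point): Point on the nominal (level) axis of the brass prong, 58 mm out from the board, just behind the lip: a good place for the ring. A ring hanging on the prong has the middle of its top bar 4.5 mm above the real, sloping wire's axis. Axes as hook.
- walnut_frame: Bystander: dark wooden frame of the same size and shape (60 x 18 x 78 mm plus steel ring), in the other slot of the rack, 72 mm from the gilt frame along the frames' x axis. Origin at the middle of its underside.
- set_square: Bystander: brass open triangle, 4 mm thick, 130 mm wide, hanging loose by its upper corner on a second, black hook 80 mm lower and 160 mm to one side of the brass hook. Origin in its upper inner corner.
- thread_spool: Bystander: thread spool, 34 mm across, 50 mm tall, standing on the counter. Origin at the middle of its underside.
- tape_dispenser: Bystander: gold tape dispenser, 55 x 130 x 76 mm tall, on the counter. Origin at the middle of its underside.
- pegboard: White desktop pegboard standing fixed on the counter, 400 mm wide (y), 10 mm thick, its top 275 mm above the counter; its origin is on the counter below its middle, and its face with the hooks looks to its -x. The brass hook is 235 mm up, 80 mm to one side of the middle; the black hook the same to the other side, 155 mm up.
There are look-alikes about, which are no part of the job. Of the things like the part that bears frame_center, leave any that is blue or purple; of the rest the smaller one is meant.

How it is judged:
On the way, in this order (a step that is already met when the one before it is completed fails the run):
1. the gilt frame is lifted clear of the rack (height (world z) of frame_center above 0.1 m and contact force between the fingers and gilt_frame above 1 N), for 0.1 s.
2. with the ring behind the lip on the prong and the frame still in the grip, the frame is pulled down on the hook with more than 5 N in all, for 0.3 s (contact force between gilt_frame and hook above 5 N and contact force between the fingers and gilt_frame above 1 N and x of frame_ring in the frame of hook between -0.07 and -0.01 m and y of frame_ring in the frame of hook between -0.008 and 0.008 m and z of frame_ring in the frame of hook between -0.009 and 0.018 m), for 0.3 s.
At the end, for the whole second after the job is handed in: the gilt frame hangs by its ring on the brass hook, behind the lip (top bar 10 to 70 mm from the board, within 8 mm sideways of the prong, resting on it), within 0.2 rad of upright and nearly still, let go; the dark frame, set square, spool and dispenser are where they were (x of frame_ring in the frame of hook between -0.07 and -0.01 m and y of frame_ring in the frame of hook between -0.008 and 0.008 m and z of frame_ring in the frame of hook between -0.009 and 0.018 m and contact force between gilt_frame and hook above 0.4 N and angle between frame_center's own z axis and vertical below 0.2 rad and linear speed of gilt_frame below 0.05 m/s); the robot touches nothing.
It fails at once if the hook is loaded with more than 20 N (two kilos), in any direction, by the frame or by the robot (contact force between any of gilt_frame, the fingers, the arm and hook above 20 N).
It fails at once if the dark frame is moved by more than 30 mm (distance of walnut_frame from where it was at the start of the episode above 0.03 m).
It fails at once if the set square is moved by more than 40 mm (distance of set_square from where it was at the start of the episode above 0.04 m).
It fails at once if the thread spool is moved by more than 30 mm (distance of thread_spool from where it was at the start of the episode above 0.03 m).
It fails at once if the tape dispenser is moved by more than 30 mm (distance of tape_dispenser from where it was at the start of the episode above 0.03 m).
It also fails if it takes over 61 s, if anything falls off the work surface, if the arm or the gripper's body presses on something with over 40 N, if the wrist force passes 120 N, or if a joint passes its speed limit or range.

## Working session

There is one attempt and no reset: what is moved stays moved. The work goes in short steps, Python scripts to look and compute and a tool call to move; the robot and the scene stay as the last step left them, time stands still between calls to the robot, and variables do not carry over. Pictures are saved under pics/ and viewed, at most 15 in all, crops included, and the job is handed in when it is done.

Besides the shell and the picture viewer there is one more tool, called after ">>>" by a JSON object that holds its "op" and its "data". play_rows: Moves the arm, as the interface text tells. Its arguments: {"type":"object","properties":{"series":{"type":"array"}},"required":["series"]}

```bash
ls; mkdir -p pics
cat > h.py <<'E'
import numpy as np, cv2
from plant import manip
def grab(n):
    d=manip.grab_frame(n); return d
def ray(d,u,v):
    R=np.array(d["R"]);t=np.array(d["t"]);K=np.array(d["mtx"])
    c=-R.T@t; r=R.T@np.linalg.inv(K)@np.array([u,v,1.]); return c,r/np.linalg.norm(r)
def plane(d,u,v,z):
    c,r=ray(d,u,v); return c+r*(z-c[2])/r[2]
def tri(L):
    A=np.zeros((3,3));b=np.zeros(3)
    for d,u,v in L:
        c,r=ray(d,u,v);P=np.eye(3)-np.outer(r,r);A+=P;b+=P@c
    return np.linalg.solve(A,b)
def proj(d,X):
    p=np.array(d["mtx"])@(np.array(d["R"])@np.array(X)+np.array(d["t"])); return p[:2]/p[2]
E
python3 - <<'E'
from h import *
import pickle
D={}
for n in("side","top"):
    D[n]=grab(n); cv2.imwrite(f"pics/{n}0.png",D[n]["frame"])
    c,r=ray(D[n],320,240); print(n,c,r)
pickle.dump(D,open("d0.pkl","wb"))
print(manip.state())
E
```

```text
pics
side [ 0.13377611 -0.32059765  0.84518391] [ 0.48338516  0.43608916 -0.75905535]
top [0.38005415 0.08754261 0.96813982] [ 0.2164591  -0.05320067 -0.97484109]
{'time': 0.1, 'joint_pos': array([ 1.11500144e+00,  5.32679214e-02,  1.61418503e+00, -1.78842727e-06,
        1.47598996e+00, -1.18954951e-01]), 'joint_vel': array([-1.83820628e-03, -8.87144493e-05, -4.42249620e-03,  2.10342168e-03,
        4.09602964e-04, -7.38110650e-04]), 'joint_efforts': array([ 9.81442895e-05, -3.94905818e+01, -3.71362638e+01, -1.89361367e-04,
        3.90054789e-03, -4.66553900e-06]), 'tool_pos': array([0.20628604, 0.58936875, 0.23018324]), 'tool_rot': array([-2.61360482e-04,  1.67624729e-01,  9.85850442e-01, -8.87440990e-04]), 'contact_force': array([-0.16141476, -0.5887729 , -0.24223014]), 'ft_torque': array([-0.01260136, -0.00967017, -0.00015527]), 'grasp_force': 0.0, 'gripper_width': 1.000463002247107}
```

View pics/side0.png

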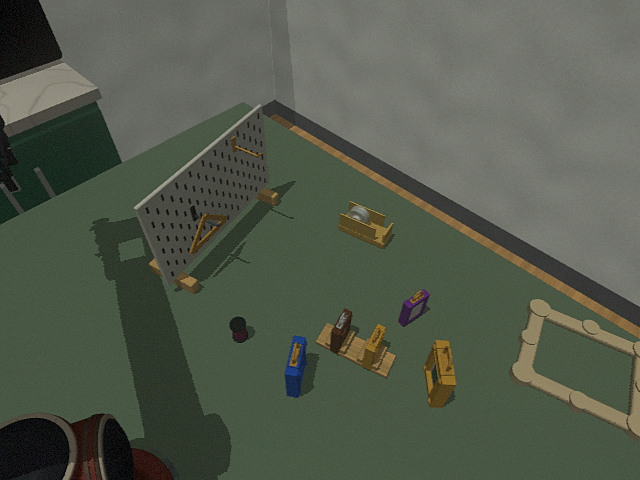

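View pics/top0.png

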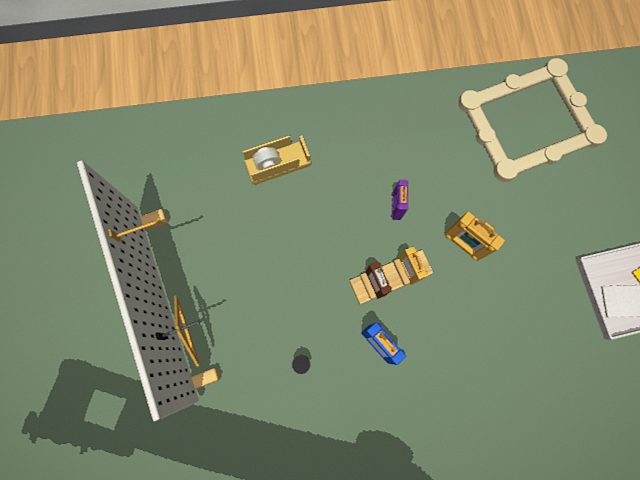

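The top view (top px) offers these candidates: gilt frame in the rack (415,263), larger gold frame standing free (475,237), blue (384,343), purple (400,199), and dark walnut in the rack (378,279). By the description I choose the rack one (415,263), which is (375,345) in the side view. The brass hook runs from about (112,235) to (165,213) in top and from (232,142) to (258,155) in side. Next is a close crop to check both.

Run:
```python
import pickle,cv2,numpy as np
D=pickle.load(open("d0.pkl","rb"))
def c(n,x,y,w,h,s): return cv2.resize(D[n]["frame"][y:y+h,x:x+w],None,fx=s,fy=s,interpolation=cv2.INTER_CUBIC)
a=c("side",310,300,100,75,4);b=c("top",345,235,100,75,4);e=c("side",200,110,100,75,4);f=c("top",80,190,100,75,4)
cv2.imwrite("pics/crop1.png",np.vstack([np.hstack([a,b]),np.hstack([e,f])]))
```

```text
(no output)
```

View pics/crop1.png

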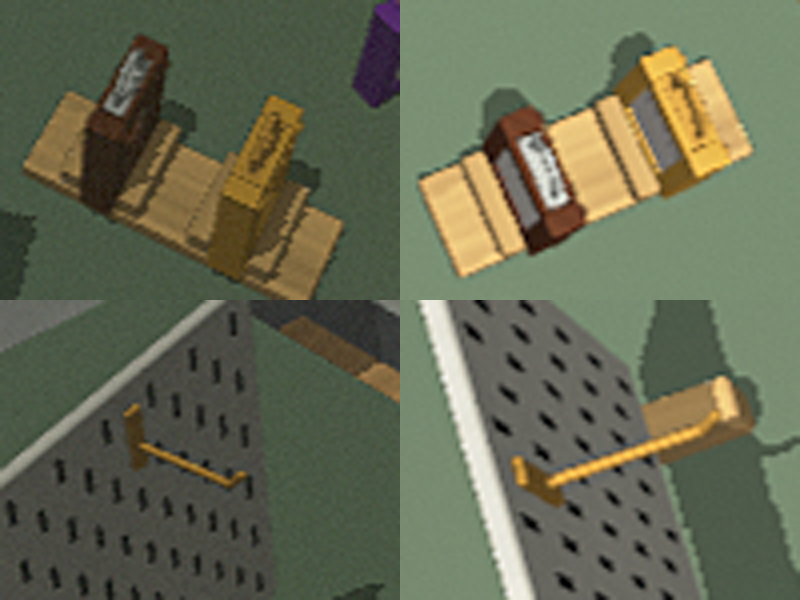

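Run:
```python
import pickle
from h import *
D=pickle.load(open("d0.pkl","rb"));T,S=D["top"],D["side"]
ct=lambda x,y:(345+(x-400)/4,235+y/4)
cs=lambda x,y:(310+x/4,300+y/4)
hs=lambda x,y:(200+x/4,110+(y-300)/4)
ht=lambda x,y:(80+(x-400)/4,190+(y-300)/4)
for p in [(418,180),(462,275),(750,150),(712,60)]: print("rack",plane(T,*ct(*p),.028))
for p in [(676,47),(735,180),(650,58),(690,190)]: print("gilt top T",plane(T,*ct(*p),.09))
for p in [(272,97),(303,104),(262,190),(225,180)]: print("gilt top S",plane(S,*cs(*p),.09))
for p,q in [((140,445),(548,485)),((235,487),(708,428)),((242,475),(720,413))]:
  P=tri([(S,*hs(*p)),(T,*ht(*q))]);print("hook",P, proj(S,P)-hs(*p),proj(T,P)-ht(*q))
for p in [(80,162),(155,420)]: print("board T",plane(T,*p,.275))
for p in [(262,106),(137,208)]: print("board S",plane(S,*p,.275))
for n,p in (("spool",(301,364)),("square",(186,330))): print(n,plane(T,*p,.05))
```

```text
rack [ 0.50248077 -0.00972672  0.028     ]
rack [ 0.45438812 -0.02379966  0.028     ]
rack [ 0.49589779 -0.17238252  0.028     ]
rack [ 0.54236636 -0.16226204  0.028     ]
gilt top T [ 0.53984274 -0.13045235  0.09      ]
gilt top T [ 0.47563622 -0.14589408  0.09      ]
gilt top T [ 0.53630692 -0.11764703  0.09      ]
gilt top T [ 0.47381663 -0.12481366  0.09      ]
gilt top S [ 0.53635928 -0.11586181  0.09      ]
gilt top S [ 0.54381817 -0.12910208  0.09      ]
gilt top S [ 0.49436186 -0.14310923  0.09      ]
gilt top S [ 0.48627381 -0.12737009  0.09      ]
hook [0.59039436 0.35711866 0.23433791] [-0.36321279  0.06605771] [ 0.25440644 -0.47458527]
hook [0.60652215 0.29590087 0.22982513] [-0.35308297  0.07891295] [ 0.23340834 -0.45425565]
hook [0.60721227 0.28790336 0.24241907] [ 0.07944711 -0.01847774] [-0.05215277  0.10289261]
board T [0.70114884 0.39336996 0.275     ]
board T [0.31787297 0.30234037 0.275     ]
board S [0.70101525 0.38467138 0.275     ]
board S [0.32100967 0.2968335  0.275     ]
spool [0.35897444 0.10320137 0.05      ]
square [0.44714422 0.30623418 0.05      ]
```

>>> {"op": "play_rows", "data": {"series": [[[0,0,0.045,0,0,0,1],[0,0,0.045,0,0,-8,1],[0,0,0.045,0,0,-8,1],[0,0,0.045,0,0,-8,1],[0.025,-0.027,0,0,0,-8,1],[0.025,-0.027,0,0,0,-8,1],[0.025,-0.027,0,0,0,-8,1],[0.025,-0.027,0,0,0,-8,1],[0.025,-0.027,0,0,0,0,1],[0.025,-0.027,0,0,0,0,1]]]}}

```text
time: 1.1
tool_pos: [0.3572, 0.4266, 0.4107]
tool_rot: [-0.0, 0.611, 0.792, -0.0]
contact_force: [0.1, 0.4, 0.1]
gripper_width: 0.998
grasp_force: 0.0
```

>>> {"op": "play_rows", "data": {"series": [[[0.025,-0.027,0,0,0,0,1],[0.025,-0.027,0,0,0,0,1],[0.025,-0.027,0,0,0,0,1],[0.025,-0.027,0,0,0,0,1],[0.025,-0.027,0,0,0,0,1],[0.025,-0.027,0,0,0,0,1],[0.025,-0.027,0,0,0,0,1],[0.025,-0.027,0,0,0,0,1],[0.025,-0.027,0,0,0,0,1],[0.025,-0.027,0,0,0,0,1]]]}}

```text
time: 2.1
tool_pos: [0.6073, 0.1566, 0.4106]
tool_rot: [-0.0, 0.611, 0.792, -0.0]
contact_force: [-0.4, 0.5, 0.7]
gripper_width: 1.001
grasp_force: 0.0
```

Run:
```python
from h import *
import pickle
d=grab("wrist");s=manip.state();print(s["tool_pos"],s["tool_rot"],s["time"])
c,r=ray(d,320,240);print(c,r,d["mtx"])
for X in [(.59,.357,.235),(.607,.29,.24)]:print(proj(d,X))
pickle.dump(d,open("w1.pkl","wb"));cv2.imwrite("pics/w1.png",d["frame"])
```

```text
[0.61009008 0.15238469 0.4093333 ] [ 0.00093929  0.61285558  0.79019295 -0.00150289] 2.15
[0.58602537 0.23839079 0.55329335] [ 0.07568245 -0.30497001 -0.94935002] [[378.34464938   0.         321.74379515]
 [  0.         378.34464938 245.17223873]
 [  0.           0.           1.        ]]
[370.27775604 -58.53439946]
[366.44037992  50.75943803]
```

View pics/w1.png

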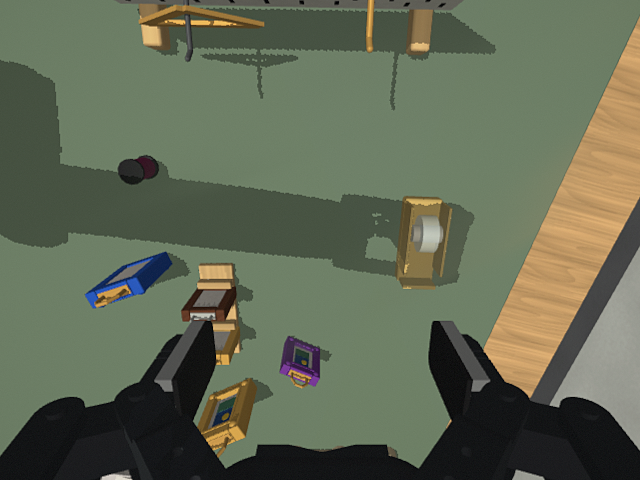

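The wrist view shows the brass hook's tip at (369,49), close to the predicted (366,51). The rack with the walnut and gilt frames is at (215,320). I am moving above the gilt frame.

>>> {"op": "play_rows", "data": {"series": [[[-0.01,-0.035,-0.015,0,0,0,1],[-0.015,-0.04,-0.015,0,0,0,1],[-0.015,-0.04,-0.02,0,0,0,1],[-0.015,-0.04,-0.02,0,0,0,1],[-0.015,-0.04,-0.02,0,0,0,1],[-0.01,-0.04,-0.02,0,0,0,1],[-0.01,-0.04,-0.02,0,0,0,1],[-0.01,-0.01,-0.02,0,0,0,1],[0,0,0,0,0,0,1],[0,0,0,0,0,0,1]]]}}

```text
time: 3.15
tool_pos: [0.5064, -0.1267, 0.2612]
tool_rot: [-0.0, 0.611, 0.792, 0.0]
contact_force: [-0.1, -0.1, 0.1]
gripper_width: 0.999
grasp_force: 0.0
```

Run:
```python
from h import *
import pickle
d=grab("wrist");s=manip.state();print(s["tool_pos"],s["tool_rot"],s["time"])
from scipy.spatial.transform import Rotation as Ro
q=s["tool_rot"];y=Ro.from_quat([q[1],q[2],q[3],q[0]]).as_matrix()[:,1];print("tool y ang",np.degrees(np.arctan2(y[1],y[0])))
print(proj(d,(.507,-.13,.09)))
pickle.dump(d,open("w2.pkl","wb"));cv2.imwrite("pics/w2.png",d["frame"])
```

```text
[ 0.50714573 -0.12651959  0.26226609] [5.20029683e-04 6.10530961e-01 7.91992135e-01 3.65088546e-04] 3.2
tool y ang 14.744185699232471
[320.85383347 222.41577843]
```

View pics/w2.png

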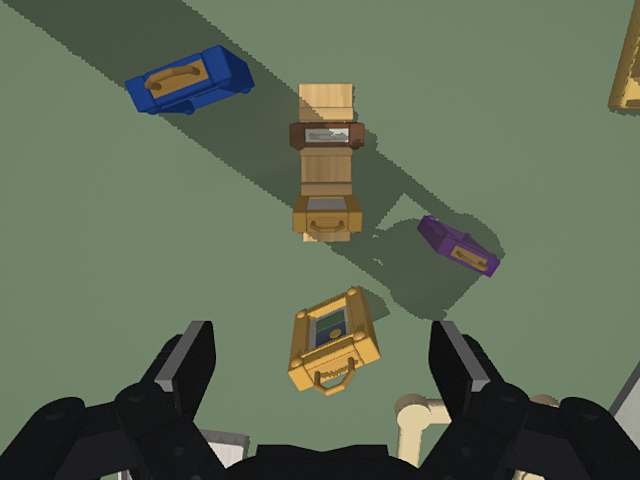

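The gilt frame in the rack shows its top face near (327,224), with its ring on it at (327,226). The larger gold frame, at (335,340), is lower in the picture and clear of the fingers. I'll measure it precisely.

Run:
```python
from h import *
import pickle
d=pickle.load(open("w2.pkl","rb"));f=d["frame"]
c=cv2.resize(f[185:250,280:375],None,fx=8,fy=8,interpolation=cv2.INTER_CUBIC)
cv2.imwrite("pics/c2.png",c)
```

```text
(no output)
```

View pics/c2.png

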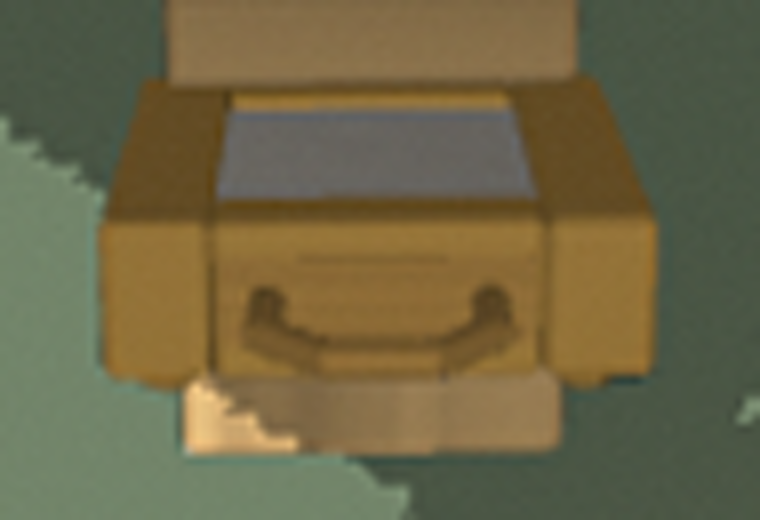

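Run:
```python
from h import *
import pickle
d=pickle.load(open("w2.pkl","rb"))
P=[plane(d,280+x/8-.44,185+y/8-.44,.09) for x,y in[(103,222),(655,218),(650,375),(105,378)]]
P=np.array(P);print(P);print("c",P.mean(0))
w=P[1]-P[0];w2=P[2]-P[3];print(np.linalg.norm(w),np.linalg.norm(w2),np.degrees(np.arctan2(w[1],w[0])),np.degrees(np.arctan2(w2[1],w2[0])),np.linalg.norm(P[3]-P[0]))
print("ring bar", plane(d,280+382/8-.44,185+355/8-.44,.112))
D=pickle.load(open("d0.pkl","rb"));T,S=D["top"],D["side"];w=pickle.load(open("w1.pkl","rb"))
print("tip", tri([(S,260.5,153.7),(T,160,218.2),(w,369,48)]))
```

```text
[[ 0.48131593 -0.12749876  0.09      ]
 [ 0.53807737 -0.11218203  0.09      ]
 [ 0.54256253 -0.12906642  0.09      ]
 [ 0.48550544 -0.14435577  0.09      ]]
c [ 0.51186532 -0.12827575  0.09      ]
0.05879169513185331 0.05907009463357616 15.101244598050378 15.000890597766182 0.017369825104062344
ring bar [ 0.51186653 -0.12798773  0.112     ]
tip [0.60851298 0.29038029 0.23999345]
```

>>> {"op": "play_rows", "data": {"series": [[[0.005,-0.001,-0.03,0,0,0.3,1],[0,0,-0.04,0,0,0,1],[0,0,-0.04,0,0,0,1],[0,0,-0.03,0,0,0,1],[0,0,-0.025,0,0,0,1],[0,0,-0.02,0,0,0,1],[0,0,-0.012,0,0,0,1],[0,0,-0.007,0,0,0,1],[0,0,0,0,0,0,0.8],[0,0,0,0,0,0,0.75]]]}}

```text
time: 4.2
tool_pos: [0.5126, -0.1283, 0.0586]
tool_rot: [0.001, 0.609, 0.794, 0.0]
contact_force: [-0.0, 0.9, 0.0]
gripper_width: 0.752
grasp_force: 0.0
```

>>> {"op": "play_rows", "data": {"series": [[[0,0,0,0,0,0,0.7],[0,0,0,0,0,0,0.65],[0,0,0,0,0,0,0.6],[0,0,0,0,0,0,0.5],[0,0,0,0,0,0,0.4],[0,0,0,0,0,0,0.3],[0,0,0,0,0,0,0.3],[0,0,0,0,0,0,0.3]]]}}

```text
time: 5.0
tool_pos: [0.5128, -0.1287, 0.0592]
tool_rot: [0.001, 0.609, 0.793, 0.0]
contact_force: [-1.0, 0.7, 6.1]
gripper_width: 0.692
grasp_force: 65.6
```

>>> {"op": "play_rows", "data": {"series": [[[0,0,0.008,0,0,0,0.3],[0,0,0.015,0,0,0,0.3],[0,0,0.02,0,0,0,0.3],[0,0,0.03,0,0,0,0.3],[0,0,0.03,0,0,0,0.3],[0,0,0.03,0,0,0,0.3],[0.006,0.02,0.003,0,0,-1,0.3],[0.01,0.035,0,0,0,0,0.3],[0.01,0.035,0,0,0,0,0.3],[0.01,0.035,0,0,0,0,0.3]]]}}

```text
time: 6.0
tool_pos: [0.5475, -0.0019, 0.1941]
tool_rot: [0.0, 0.616, 0.788, 0.0]
contact_force: [0.6, -0.1, -2.7]
gripper_width: 0.691
grasp_force: 65.2
```

>>> {"op": "play_rows", "data": {"series": [[[0.01,0.035,0,0,0,0,0.3],[0.01,0.035,0,0,0,0,0.3],[0.01,0.035,0,0,0,0,0.3],[0.01,0.035,0,0,0,0,0.3],[0.01,0.035,0,0,0,0,0.3],[0.01,0.035,0,0,0,0,0.3],[0.005,0.025,0,0,0,0,0.3],[0.005,0.02,0,0,0,0,0.3],[0,0,0,0,0,0,0.3],[0,0,0,0,0,0,0.3]]]}}

```text
time: 7.0
tool_pos: [0.6172, 0.2519, 0.1935]
tool_rot: [-0.0, 0.615, 0.788, -0.0]
contact_force: [-1.3, -0.5, -3.3]
gripper_width: 0.692
grasp_force: 65.3
```

Run:
```python
from h import *
import pickle
s=manip.state();print(s)
D={n:grab(n) for n in("side","top","wrist")};pickle.dump(D,open("d3.pkl","wb"))
R=(.6175,.2515,.247);H=(.6085,.2904,.24)
def crop(n,u,v,w,h,k):
    f=D[n]["frame"];x=int(max(0,min(640-w,u-w/2)));y=int(max(0,min(480-h,v-h/2)));print(n,x,y)
    return cv2.resize(f[y:y+h,x:x+w],None,fx=k,fy=k,interpolation=cv2.INTER_CUBIC)
im={}
for n in D:
    a,b=proj(D[n],R),proj(D[n],H);print(n,"ring",a,"tip",b);im[n]=(a+b)/2
A=np.hstack([crop("side",*im["side"],80,60,5),crop("top",*im["top"],80,60,5)])
B=cv2.resize(D["wrist"]["frame"],(400,300))
C=crop("wrist",*im["wrist"],160,120,2.5)
cv2.imwrite("pics/m3.png",np.vstack([A,np.hstack([B,C])]))
```

```text
{'time': 7.0, 'joint_pos': array([ 2.76154220e-01,  1.73671800e-01,  1.54581084e+00, -3.89753010e-04,
        1.42274191e+00,  3.11053397e-02]), 'joint_vel': array([-0.0187874 , -0.01156688,  0.01249801, -0.00164771, -0.00132232,
        0.00186372]), 'joint_efforts': array([ 7.99537115e-01, -4.52448070e+01, -3.79917026e+01,  6.51195995e-02,
       -1.84134330e-02,  6.78152981e-03]), 'tool_pos': array([0.61719596, 0.25192041, 0.19349159]), 'tool_rot': array([-3.10568736e-05,  6.15361787e-01,  7.88244717e-01, -3.68790924e-04]), 'contact_force': array([-1.33920744, -0.48632264, -3.34437328]), 'ft_torque': array([-0.06242734,  0.05989882, -0.00275839]), 'grasp_force': 65.27151346206665, 'gripper_width': 0.6916064846473583}
side ring [275.34826248 157.38691492] tip [260.35194047 153.84614294]
top ring [182.35596666 208.20627804] tip [158.74237575 218.17302632]
wrist ring [321.95512515 415.8061195 ] tip [324.31107943 282.52969003]
side 227 125
top 130 183
wrist 243 289
```

View pics/m3.png

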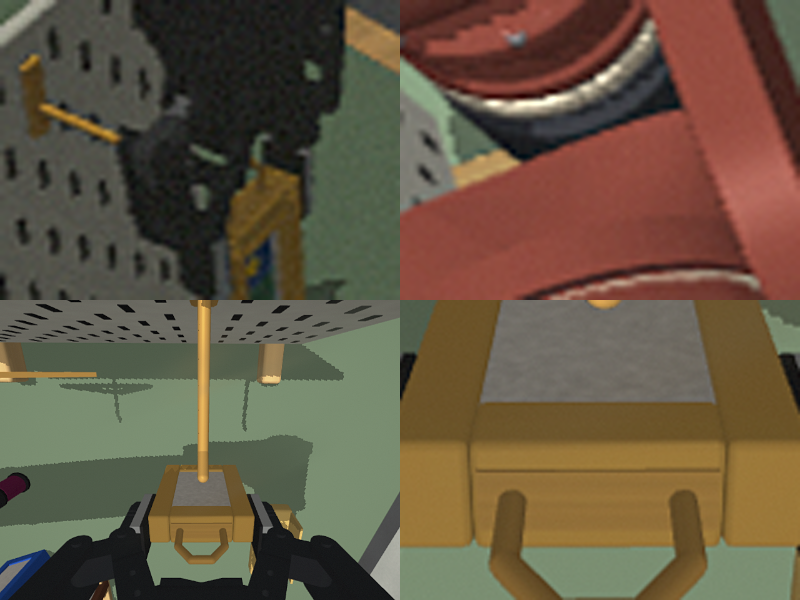

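The wrist view (full-image pixels) shows the prong running straight down the picture at u≈325, its lip end at (326,285), and the ring about (322,430), so they are nearly aligned. The side view is partly blocked by the gripper. A second wrist view 40 mm further back will give the lip height by parallax.

>>> {"op": "play_rows", "data": {"series": [[[0.005,-0.02,0,0,0,0,0.3],[0.005,-0.02,0,0,0,0,0.3],[0,0,0,0,0,0,0.3],[0,0,0,0,0,0,0.3],[0,0,0,0,0,0,0.3]]]}}

```text
time: 7.65
tool_pos: [0.6273, 0.2119, 0.1934]
tool_rot: [-0.0, 0.616, 0.788, 0.0]
contact_force: [0.2, -0.4, -1.7]
gripper_width: 0.69
grasp_force: 65.3
```

Run:
```python
from h import *
import pickle
d3=pickle.load(open("d3.pkl","rb"))["wrist"]
d4=grab("wrist");pickle.dump(d4,open("w4.pkl","wb"));print(manip.state()["tool_pos"])
H=(.6085,.2904,.24)
L=[]
for k,d in(("3",d3),("4",d4)):
    p=proj(d,H);c,_=ray(d,0,0);print(k,p,c)
    x,y=int(p[0])-50,int(p[1])-60
    L.append(cv2.resize(d["frame"][y:y+100,x:x+66],None,fx=6,fy=6,interpolation=cv2.INTER_CUBIC));print("off",x,y)
cv2.imwrite("pics/c4.png",np.hstack(L))
```

```text
[0.62731836 0.21216018 0.19338687]
3 [324.31107943 282.52969003] [0.59701081 0.33321829 0.33609092]
off 274 222
4 [323.70369763 130.76839465] [0.60698623 0.29393466 0.33611603]
off 273 70
```

View pics/c4.png

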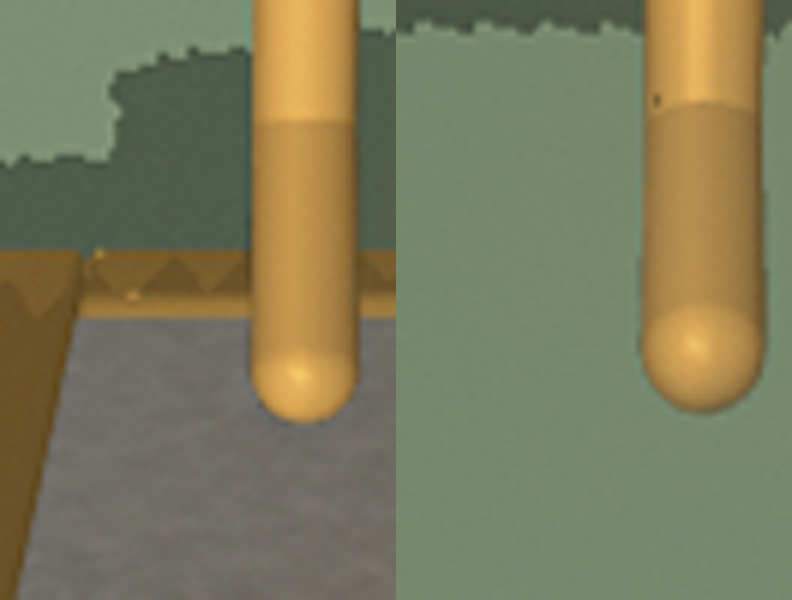

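Run:
```python
from h import *
import pickle
d3=pickle.load(open("d3.pkl","rb"))["wrist"];d4=pickle.load(open("w4.pkl","rb"))
f=lambda x,y,ox,oy:(ox+x/6-.42,oy+y/6-.42)
def both(a,b):
    P=tri([(d3,*f(*a,274,222)),(d4,*f(*b,273,70))]);print(P,proj(d3,P)-f(*a,274,222),proj(d4,P)-f(*b,273,70))
both((304,371),(307,351))
both((304,120),(308,103))  # kink on top surface
# ring bar in wrist 3: fit; use frame d4
d=d4
print("ring bar pred",proj(d4,(.6273,.2120,.2475)))
f4=d4["frame"]; cv2.imwrite("pics/c5.png",np.hstack([cv2.resize(f4[370:470,250:400],None,fx=5,fy=5,interpolation=cv2.INTER_CUBIC)]))
# prong axis far points at row v in d4
hsv=cv2.cvtColor(f4,cv2.COLOR_BGR2HSV)
for v in (5,20,35,50,65,80):
    m=np.where((hsv[v,290:360,1]>120)&(hsv[v,290:360,0]<30))[0]+290; print(v,m.min(),m.max())
```

```text
[0.60831364 0.29106855 0.24207613] [ 5.5249178e-02 -7.9371030e-05] [-0.06338423  0.00023323]
[0.60605803 0.30034364 0.23468894] [ 0.11643868 -0.00013247] [-0.13286825  0.00045238]
ring bar pred [320.96106811 417.78151243]
5 315 334
20 314 334
35 315 334
50 314 333
65 315 333
80 315 333
```

View pics/c5.png

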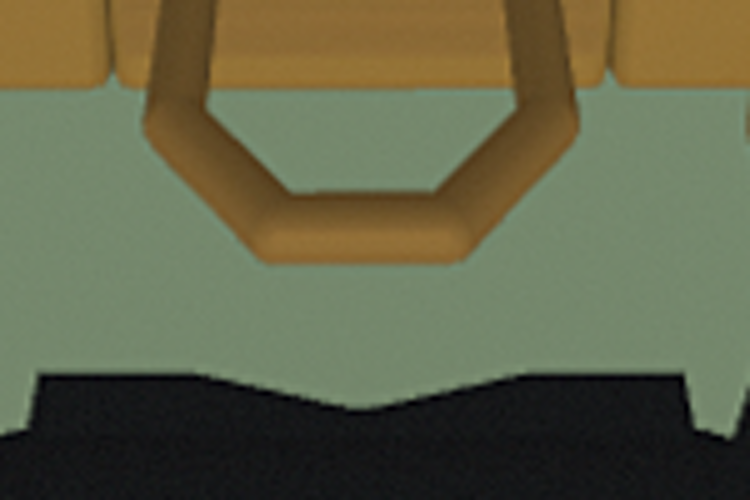

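>>> {"op": "play_rows", "data": {"series": [[[-0.004,0.0165,0.0025,0,0,0,0.3],[-0.004,0.0165,0,0,0,0,0.3],[-0.004,0.0165,0,0,0,0,0.3],[-0.004,0.0165,0,0,0,0,0.3],[-0.001,0.004,0,0,0,0,0.3],[0,0,0,0,0,0,0.3],[0,0,0,0,0,0,0.3]]]}}

```text
time: 8.4
tool_pos: [0.6105, 0.2818, 0.1957]
tool_rot: [0.0, 0.616, 0.788, -0.0]
contact_force: [-0.4, 0.5, -2.2]
gripper_width: 0.689
grasp_force: 65.3
```

Run:
```python
from h import *
import pickle
s=manip.state();print(s["tool_pos"],s["contact_force"],s["time"])
D={n:grab(n) for n in("side","wrist")};pickle.dump(D,open("d5.pkl","wb"))
a=proj(D["wrist"],(.6083,.2911,.242));b=proj(D["side"],(.6083,.2911,.242));print(a,b)
w=D["wrist"]["frame"][360:480,240:400];x,y=int(b[0])-40,int(b[1])-45
cv2.imwrite("pics/m5.png",np.hstack([cv2.resize(w,(400,300),interpolation=cv2.INTER_CUBIC),cv2.resize(D["side"]["frame"][y:y+75,x:x+100],(400,300),interpolation=cv2.INTER_CUBIC)]))
```

```text
[0.61050654 0.28180827 0.19565217] [-0.41530217  0.45878825 -2.15963679] 8.4
[321.16242878 372.89933366] [259.99273493 153.01317954]
```

View pics/m5.png

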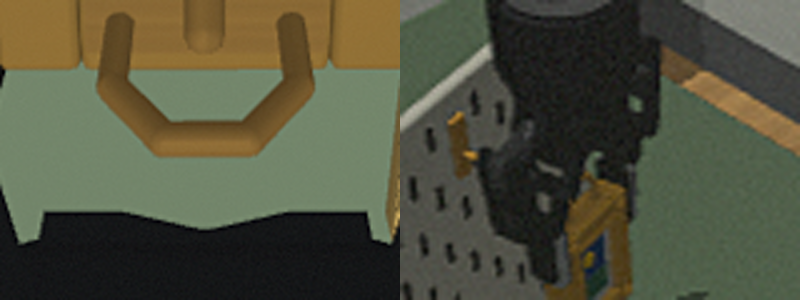

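The lip end sits centred in the ring opening (205 against the ring middle at 207 in the crop), just before passing through. I'll insert in small steps and watch the force.

>>> {"op": "play_rows", "data": {"series": [[[-0.001,0.004,0,0,0,0,0.3],[-0.001,0.004,0,0,0,0,0.3],[-0.001,0.004,0,0,0,0,0.3],[0,0,0,0,0,0,0.3]]]}}

```text
time: 8.9
tool_pos: [0.6074, 0.2944, 0.1958]
tool_rot: [-0.0, 0.615, 0.788, 0.0]
contact_force: [0.3, 0.3, -2.8]
gripper_width: 0.694
grasp_force: 65.3
```

>>> {"op": "play_rows", "data": {"series": [[[-0.001,0.004,0,0,0,0,0.3],[-0.001,0.004,0,0,0,0,0.3],[-0.001,0.004,0,0,0,0,0.3],[0,0,0,0,0,0,0.3],[0,0,0,0,0,0,0.3]]]}}

```text
time: 9.4
tool_pos: [0.6045, 0.306, 0.1958]
tool_rot: [0.0, 0.616, 0.788, -0.0]
contact_force: [0.2, -0.4, -2.9]
gripper_width: 0.686
grasp_force: 65.3
```

>>> {"op": "play_rows", "data": {"series": [[[0,0,-0.004,0,0,0,0.3],[0,0,-0.003,0,0,0,0.3],[0,0,-0.001,0,0,0,0.3],[0,0,-0.0005,0,0,0,0.3],[0,0,0,0,0,0,0.3]]]}}

```text
time: 9.9
tool_pos: [0.6045, 0.3058, 0.1872]
tool_rot: [-0.0, 0.616, 0.788, -0.0]
contact_force: [0.9, -0.6, -2.4]
gripper_width: 0.693
grasp_force: 65.3
```

>>> {"op": "play_rows", "data": {"series": [[[0,0,-0.0005,0,0,0,0.3],[0,0,-0.0005,0,0,0,0.3],[0,0,0,0,0,0,0.3]]]}}

```text
time: 10.2
tool_pos: [0.6045, 0.3059, 0.1863]
tool_rot: [0.0, 0.616, 0.788, 0.0]
contact_force: [0.1, 0.3, -2.1]
gripper_width: 0.689
grasp_force: 65.3
```

>>> {"op": "play_rows", "data": {"series": [[[0,0,-0.0005,0,0,0,0.3],[0,0,-0.0005,0,0,0,0.3],[0,0,0,0,0,0,0.3]]]}}

```text
time: 10.5
tool_pos: [0.6045, 0.3059, 0.1852]
tool_rot: [-0.0, 0.616, 0.788, -0.0]
contact_force: [-1.3, 0.3, -2.6]
gripper_width: 0.692
grasp_force: 65.3
```

>>> {"op": "play_rows", "data": {"series": [[[0,0,-0.0005,0,0,0,0.3],[0,0,0,0,0,0,0.3]]]}}

```text
time: 10.7
tool_pos: [0.6045, 0.3059, 0.1847]
tool_rot: [-0.0, 0.616, 0.788, -0.0]
contact_force: [-0.0, -0.0, -2.2]
gripper_width: 0.688
grasp_force: 65.3
```

>>> {"op": "play_rows", "data": {"series": [[[0,0,-0.0005,0,0,0,0.3],[0,0,0,0,0,0,0.3]]]}}

```text
time: 10.9
tool_pos: [0.6045, 0.3059, 0.1842]
tool_rot: [-0.0, 0.616, 0.788, -0.0]
contact_force: [-1.0, -0.4, -2.2]
gripper_width: 0.691
grasp_force: 65.3
```

>>> {"op": "play_rows", "data": {"series": [[[0,0,-0.0005,0,0,0,0.3],[0,0,0,0,0,0,0.3]]]}}

```text
time: 11.1
tool_pos: [0.6046, 0.3059, 0.184]
tool_rot: [0.0, 0.616, 0.788, 0.0]
contact_force: [-0.4, -0.1, -1.8]
gripper_width: 0.689
grasp_force: 65.2
```

>>> {"op": "play_rows", "data": {"series": [[[0,0,-0.0005,0,0,0,0.3],[0,0,0,0,0,0,0.3]]]}}

```text
time: 11.3
tool_pos: [0.6047, 0.3059, 0.1838]
tool_rot: [0.0, 0.616, 0.788, 0.0]
contact_force: [-0.6, -0.3, -0.1]
gripper_width: 0.691
grasp_force: 65.4
```

>>> {"op": "play_rows", "data": {"series": [[[0,0,-0.0005,0,0,0,0.3],[0,0,0,0,0,0,0.3]]]}}

```text
time: 11.5
tool_pos: [0.6048, 0.306, 0.1836]
tool_rot: [0.0, 0.616, 0.788, 0.0]
contact_force: [-1.2, -0.3, 3.0]
gripper_width: 0.69
grasp_force: 65.7
```

>>> {"op": "play_rows", "data": {"series": [[[0,0,-0.0005,0,0,0,0.3],[0,0,0,0,0,0,0.3]]]}}

```text
time: 11.7
tool_pos: [0.6048, 0.306, 0.1834]
tool_rot: [0.0, 0.616, 0.788, 0.0]
contact_force: [-2.6, -0.7, 4.8]
gripper_width: 0.689
grasp_force: 66.0
```

>>> {"op": "play_rows", "data": {"series": [[[0,0,-0.0004,0,0,0,0.3],[0,0,0,0,0,0,0.3],[0,0,0,0,0,0,0.3],[0,0,0,0,0,0,0.3],[0,0,0,0,0,0,0.3],[0,0,0,0,0,0,0.3]]]}}

```text
time: 12.3
tool_pos: [0.6049, 0.306, 0.1833]
tool_rot: [0.0, 0.616, 0.788, 0.001]
contact_force: [-3.4, -1.3, 6.5]
gripper_width: 0.688
grasp_force: 66.2
```

Run:
```python
from h import *
d=grab("wrist");s=manip.state();print(s["contact_force"],s["ft_torque"],s["tool_pos"])
cv2.imwrite("pics/m6.png",cv2.resize(d["frame"][300:480,200:440],(800,600),interpolation=cv2.INTER_CUBIC))
```

```text
[-3.62460355 -0.9339277   5.12133403] [-0.16345861  0.38080804  0.00984735] [0.60491274 0.30601952 0.18333313]
```

View pics/m6.png

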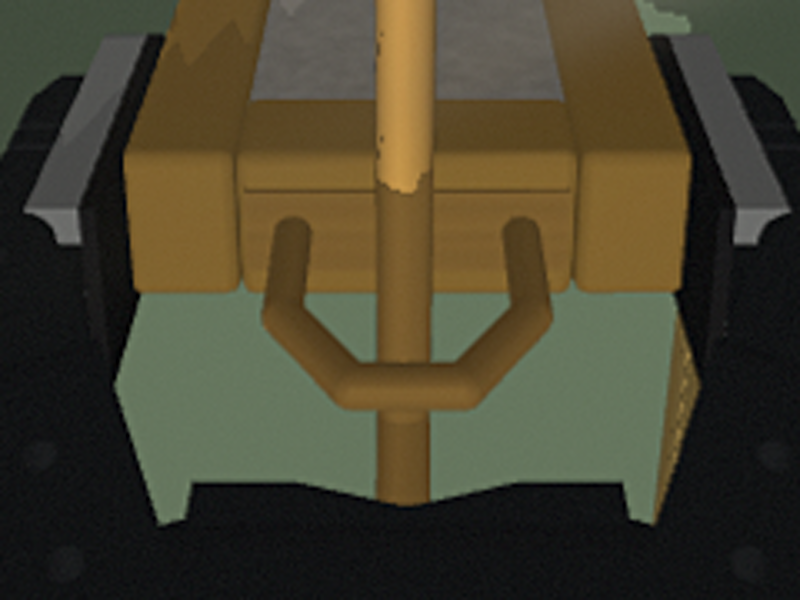

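The ring's bar lies centred on the prong behind the lip (crop (405,385)), and the loaded pull is about 9 N. I'll unload, open slowly, and look.

>>> {"op": "play_rows", "data": {"series": [[[0,0,0.0005,0,0,0,0.3],[0,0,0.0005,0,0,0,0.3],[0,0,0.0005,0,0,0,0.3],[0,0,0.0004,0,0,0,0.3],[0,0,0,0,0,0,0.3]]]}}

```text
time: 12.85
tool_pos: [0.6046, 0.3059, 0.1835]
tool_rot: [-0.0, 0.616, 0.788, 0.0]
contact_force: [0.4, -0.7, 2.2]
gripper_width: 0.692
grasp_force: 65.6
```

>>> {"op": "play_rows", "data": {"series": [[[0,0,0,0,0,0,0.68],[0,0,0,0,0,0,0.69],[0,0,0,0,0,0,0.7],[0,0,0,0,0,0,0.71],[0,0,0,0,0,0,0.73],[0,0,0,0,0,0,0.75],[0,0,0,0,0,0,0.8],[0,0,0,0,0,0,0.9],[0,0,0,0,0,0,1],[0,0,0,0,0,0,1]]]}}

```text
time: 13.85
tool_pos: [0.6045, 0.3059, 0.1838]
tool_rot: [0.0, 0.616, 0.788, 0.0]
contact_force: [0.6, -0.2, -0.5]
gripper_width: 0.999
grasp_force: 0.0
```

Run:
```python
from h import *
d=grab("wrist");s=manip.state();print(s["contact_force"],s["gripper_width"],s["tool_pos"])
cv2.imwrite("pics/m7.png",d["frame"])
```

```text
[ 0.36441368  0.24095552 -0.10814827] 0.9992914590749749 [0.6045304  0.30589123 0.18382684]
```

View pics/m7.png

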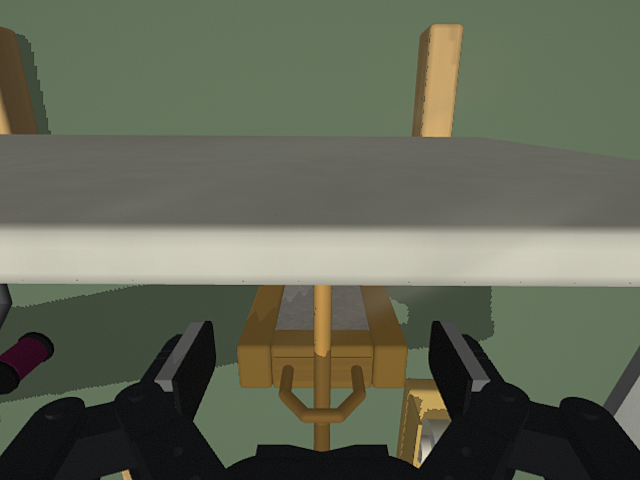

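The frame hangs free by its ring at (322,412), with both fingers clear of it. I'm retreating straight up.

>>> {"op": "play_rows", "data": {"series": [[[0,0,0.005,0,0,0,1],[0,0,0.01,0,0,0,1],[0,0,0.015,0,0,0,1],[0,0,0.02,0,0,0,1],[0,0,0.025,0,0,0,1],[0,0,0.025,0,0,0,1],[0,0,0.03,0,0,0,1],[0,0,0.03,0,0,0,1],[0,0,0.03,0,0,0,1],[0,0,0,0,0,0,1]]]}}

```text
time: 14.9
tool_pos: [0.606, 0.3065, 0.3826]
tool_rot: [0.003, 0.616, 0.788, 0.005]
contact_force: [0.4, 0.0, 1.2]
gripper_width: 0.999
grasp_force: 0.0
```

>>> {"op": "play_rows", "data": {"series": [[[0,-0.03,0.02,0,0,0,1],[0,-0.03,0,0,0,0,1],[0,-0.03,0,0,0,0,1],[0,-0.03,0,0,0,0,1],[0,-0.02,0,0,0,0,1],[0,0,0,0,0,0,1],[0,0,0,0,0,0,1],[0,0,0,0,0,0,1],[0,0,0,0,0,0,1],[0,0,0,0,0,0,1]]]}}

```text
time: 15.9
tool_pos: [0.6045, 0.1667, 0.3937]
tool_rot: [-0.0, 0.615, 0.788, -0.0]
contact_force: [0.7, -0.6, -0.3]
gripper_width: 1.003
grasp_force: 0.0
```

Run:
```python
from h import *
import time
a=grab("wrist");manip.state()
b=grab("wrist")
p=proj(b,(.6045,.306,.23));print(p, np.abs(a["frame"].astype(int)-b["frame"]).mean())
d=grab("side");cv2.imwrite("pics/z.png",np.hstack([cv2.resize(b["frame"],(400,300)),cv2.resize(d["frame"][90:270,130:370],(400,300))]))
print(manip.state()["contact_force"])
```

```text
[368.1041452   39.78088896] 1.2640397135416668
[ 0.66402136  0.45188985 -0.92005013]
```

View pics/z.png

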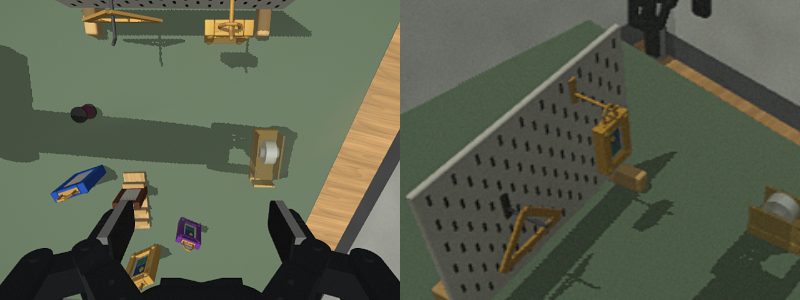

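The frame hangs upright on the brass hook behind the lip (side crop (612,140)), and everything else is where it was. I'm handing in after a short settle.

>>> {"op": "play_rows", "data": {"series": [[[0,0,0,0,0,0,1],[0,0,0,0,0,0,1],[0,0,0,0,0,0,1],[0,0,0,0,0,0,1],[0,0,0,0,0,0,1],[0,0,0,0,0,0,1],[0,0,0,0,0,0,1],[0,0,0,0,0,0,1],[0,0,0,0,0,0,1],[0,0,0,0,0,0,1]]]}}

```text
time: 17.05
tool_pos: [0.6045, 0.1658, 0.3938]
tool_rot: [-0.0, 0.616, 0.788, -0.0]
contact_force: [-0.4, -0.3, 0.0]
gripper_width: 0.998
grasp_force: 0.0
```

```bash
python3 -c "
from plant import manip
print(manip.job_done())"
```

```text
the job is handed in; nothing more can be done
None
```

The gilt frame hangs by its ring on the brass hook behind the lip, tug-tested at about 9 N (more than the half kilo asked, under the 20 N limit) and let go; the last pictures show the bystanders where they were, and the job was handed in at about 17 s, with no verdict returned.

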